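Put the check weights back in their case from behind the sample jars

ROBOT

A 6-joint arm with a two-finger parallel gripper is mounted at the origin on the work surface. World frame = base frame: x ahead of the robot, y to its left, z up, the work surface at z = 0. Lengths are in mm, angles in degrees, forces in N, time in s.
With the tool pointing down it reaches from about 300 to 850 mm from the base axis. Payload 5.4 kg.
Tool frame: the origin (TCP) lies between the finger pads; the fingertips stand 19 mm ahead of it and the grasp point (between the pads) is the TCP (bot.tcp_to_tips is the distance from the TCP to the fingertips, in mm); z points along the fingers, y is the direction in which the jaws open and shut (so a half turn about z gives the same grasp; the last joint's range is limited). The gripper opens to 85 mm and grips with 20 to 120 N. Pads are 22 mm wide; open, the fingers measure 114 mm over their backs; the gripper's body (76 mm by 85 mm) begins 54 mm behind the grasp point. The pads swing forward as they close: fully open they stand 13 mm farther back than shut.
Start: joints at [-86.637, 9.076, 91.501, -0, 79.423, -12.038], TCP at [152.682, -554.342, 250.299] pointing down, gripper open.
Joint ranges: [-166.64, 166.64], [-54.1, 131.32], [10.49, 154.53], [-73.88, 253.88], [9.74, 151.15], [-171.62, 171.62]. Speed limits (degrees/s): [147.25, 147.25, 180, 180, 180, 180].

INTERFACE

Orientations are given as a 3x3 rotation matrix whose columns are the frame's x, y, z axes.
In Python, from station import bot, cams gives the robot as it stands. The module is installed in compiled form; this text tells all that it offers.
- The arm moves only by the tool carry_out, never from a script. Its argument "plan" is a list that holds one entry, the list of rows, each a list of 7 numbers: the shift along the world's x, y, z in mm, then the turn, a rotation vector about the world's x, y, z in rad, then the finger opening in mm, from 0 to 85.4. A call has 1 to 12 rows; each row is the pose to reach, as a shift and turn from the pose commanded when the call began; what a row does not reach only later rows make up. A row lasts 1/10 s, in which the tool goes at most 50 mm and 8.59 degrees, less where a joint would pass 70% of its speed; a pose out of reach is approached as far as the arm can. A call with a gripper value outside its range is refused whole. The fingers move at their own pace and stop on an object; "grip_force" is the grip in N (left out, the last holds). Time passes only in rows, so rows that repeat a pose let the fingers close. It gives the time, the measured TCP pose, the force and the opening at its end, in the units of the state.
- bot.get_obs(): the state, without advancing time (a new reading comes with each control period).
- cams.grab_frame(name): name is "scene" or "side" or "wrist"; returns a dict with "frame" (384x512x3 uint8, red, green, blue), "depth" (384x512 float32, mm along the optical axis (not along the pixel's ray), 0 where there is no reading), "fx", "fy", "cx", "cy" (pixels), "rvec" (rotation vector, rad) and "tvec" (3), from world to camera coordinates, as OpenCV has them. Camera axes: x right, y down, z forward; pixel columns grow to the right and rows downward; lengths in mm; the calibration is good to about 2 mm. A picture is of the moment at which its call begins.
- bot.sign_off(): hands the job in, once; it reports no verdict.
The state is a dict: "t": time; "joints": joint angles; "dq": joint speeds; "effort": joint torques, N m; "tcp_pos": TCP position; "tool_rot": TCP orientation; "wrist_force": force on the tool from outside, world axes, zero at the start; "torque": the same for the moment, N m; "width": finger opening in mm.
Only numpy, scipy, OpenCV 4.12 (cv2) and the standard library are available. Lean on these libraries where they do the work, as an engineer would, in place of code of your own. Each camera call takes 0.05 s, during which the arm holds its last target. There are 200 camera calls.

TASK

The two steel check weights were left at the back of the white sample tray, behind a jar and a tin: stand the jar and the tin aside in the stainless tray first, then open the weight case, stand each weight upright in the recess of its size and gently lower the lid shut. Finish with the jar and the tin back upright in the sample tray, each where it stood at the start. Drop nothing, tip nothing over, and leave the timer and the mould ring alone.

Things in the scene. Friction and masses are not known exactly. Their poses are not given: they have to be found in the camera images.
- white_jar: White plastic screw-cap jar, upright: body 60 mm diameter up to 95 mm, black cap 56 mm diameter from 107 to 130 mm (its top). 0.3 to 0.6 kg. Origin: centre of the underside. Stands in the front (robot-side) row of the fixed white sample tray (170 x 240 mm, floor 4 mm above the bench, rim 14 mm), on one of two grey pads 100 mm apart; it must come back to the same place.
- steel_tin: Plain metal sample tin, upright at the start: 52 mm diameter, 150 mm high including a lid 3 mm high and 46 mm across. 0.25 to 0.55 kg. Origin: centre of the underside. Stands on the other pad of the front row of the sample tray and must come back there.
- large_weight: Large stainless check weight (500 g), upright at the start: cylinder 38 mm diameter and 46 mm high, thin neck, then a round grip knob 22 mm diameter from 51 to 66 mm (its top). Origin: centre of the underside. Stands in the back row (far from the robot) of the sample tray, about 64 mm behind the jar or the tin.
- small_weight: Small stainless check weight (200 g), upright at the start: cylinder 28 mm diameter and 31 mm high, thin neck, then a round grip knob 16 mm diameter from 35 to 48 mm (its top). Origin: centre of the underside. In the back row of the sample tray, about 100 mm beside the large weight.
- steel_tray: Fixed shallow stainless tray, empty, where the jar and the tin are set aside: 170 mm (its x) by 230 mm (its y), floor 3 mm above the bench, rim 14 mm high, wall 3 mm. Origin: centre of the underside, z up. Both fit side by side along its y, for example at y = -50 and +50 mm.
- weight_case: Fixed grey case, base 150 (x) by 200 mm (y), rim 52 mm high, wall 4 mm. Origin: centre of the underside. Inside, an insert (top at z = 22 mm) has two round recesses with black bottoms at z = 6 mm: the wide one (54 mm diameter, large weight) at x = 0, y = -47 mm, the narrow one (44 mm, small weight) at x = 0, y = +47 mm. A fixed 100 g weight stays at x = 45, y = 4 mm, top at z = 45 mm.
- case_lid (a joint): Angle of the case's lid in rad: 0 shut, grows as it opens up and away from the robot, up to 1.9; shut or slightly ajar at the start. Hinge line along the case's y at x = +75 mm, z = 52 mm. The lid is a shell 30 mm high that clears the weights. Its hinge is stiff: it stays where it is left, and about 2 to 4 N at the bar moves it.
- lid_bar (a point): Middle of the steel pull bar on the lid's front (robot side): round, 10 mm thick, 90 mm long along the case's y, its axis 35 mm out from the lid's front face. With the lid shut it is at x = -110, z = 67 mm in the case's frame; it swings with the lid, 186 mm from the hinge line. It can be pinched from above at every lid angle and turns between the fingers.
- timer: Bystander: white bench timer, 60 x 90 x 22 mm, lying beyond the work. Not to be moved. Origin: centre of the underside.
- vicat_ring: Bystander: brass open cone ring (Vicat mould), 80 mm diameter at the foot, 70 mm at the top, 40 mm high, beyond the work. Not to be moved. Origin: centre of the underside.
There are look-alikes about, which are no part of the job. Leave any brown or pink look-alike of the small_weight alone.

How it is judged:
By the outcome, as a careful person would: the job done as asked, in the order asked, and still so for the second after the job is handed in, with the robot touching nothing.
It also fails if it takes over 141 s, if anything falls off the work surface, if the arm or the gripper's body presses on something with over 40 N, if the wrist force passes 120 N, or if a joint passes its speed limit or range.

## Working session

There is one attempt and no reset: what is moved stays moved. The work goes in short steps, Python scripts to look and compute and a tool call to move; the robot and the scene stay as the last step left them, time stands still between calls to the robot, and variables do not carry over. Pictures are saved under pics/ and viewed, about 12 in all and at most 16, crops included, and the job is handed in when it is done.

Besides the shell and the picture viewer there is one more tool, called after "Call:" as name(argument=value, ...), one argument or row to a line, values as JSON. carry_out: Moves the arm, as the interface text tells. Its arguments: {"type":"object","properties":{"plan":{"type":"array","items":{"type":"array","items":{"type":"array","items":{"type":"number"}}}},"grip_force":{"type":"number"}},"required":["plan"]}

```bash
mkdir -p pics; cat > h.py <<'E'
import numpy as np, cv2
from station import bot, cams
def grab(n):
    f=cams.grab_frame(n); f['R']=cv2.Rodrigues(np.array(f['rvec'],float))[0]; f['t']=np.array(f['tvec'],float).ravel(); return f
def cloud(f):
    d=f['depth'].astype(float); v,u=np.mgrid[:d.shape[0],:d.shape[1]]
    c=np.dstack([(u-f['cx'])/f['fx']*d,(v-f['cy'])/f['fy']*d,d])
    w=(c-f['t'])@f['R']; w[d<=0]=np.nan; return w
def ray(f,u,v,z):
    r=f['R'].T@np.array([(u-f['cx'])/f['fx'],(v-f['cy'])/f['fy'],1]); o=-f['R'].T@f['t']
    return o+r*(z-o[2])/r[2]
def save(im,n): cv2.imwrite('pics/'+n,cv2.cvtColor(im,cv2.COLOR_RGB2BGR))
E
python3 - <<'E'
from h import *
for n in ('scene','side'):
    f=grab(n); save(f['frame'],n+'0.png'); np.savez(n+'0.npz',**f)
    print(n,f['fx'],-f['R'].T@f['t'],f['R'][2])
o=bot.get_obs();print(o['t'],o['tcp_pos'],o['tool_rot'],o['width'],bot.tcp_to_tips)
E
```

```text
scene 460.69179925712103 [1229.17468252  753.79347534 1058.23232247] [-0.46364981 -0.50254718 -0.72970897]
side 426.9153325889885 [436.82248767 849.5659129  830.38649961] [ 0.1154479  -0.70752984 -0.69718958]
0.1 [ 152.64888305 -553.83750896  249.41934   ] [[ 9.64090260e-01  2.65574775e-01 -9.50323322e-05]
 [ 2.65574555e-01 -9.64088858e-01  1.68213917e-03]
 [ 3.55114120e-04 -1.64697216e-03 -9.99998581e-01]] 85.58263896585223 19.0
```

View pics/scene0.png

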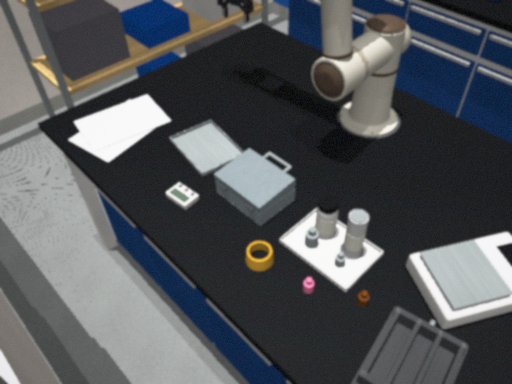

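View pics/side0.png

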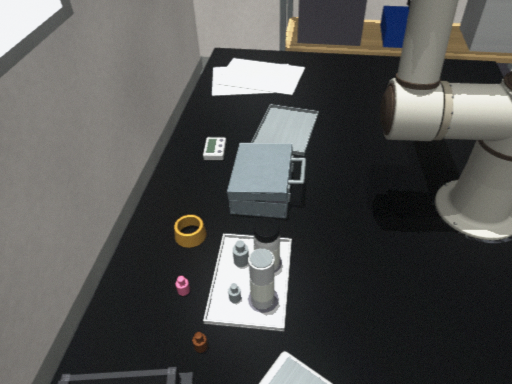

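```bash
python3 - <<'E'
from h import *
for n in ('scene','side'):
    f=dict(np.load(n+'0.npz')); w=cloud(f); im=f['frame'].astype(int); z=w[...,2]
    print(n)
    def rep(name,m,big=True):
        m=m&np.isfinite(z)
        if big:
            k,l,s,_=cv2.connectedComponentsWithStats(m.astype(np.uint8)); 
            if k<2: print(name,'none');return
            m=l==1+np.argmax(s[1:,4])
        p=w[m]; r=cv2.minAreaRect(p[:,:2].astype(np.float32)); v,u=np.nonzero(m)
        print(name,len(p),'uv',u.mean().round(),v.mean().round(),'mean',p.mean(0).round(1),'rect',np.round(r[0],1),np.round(r[1],1),round(r[2],1),'z',np.percentile(z[m],[5,95]).round(1))
    box={'scene':{'tray':(275,385,195,292),'st':(165,245,118,178),'case':(210,300,148,225)},'side':{'tray':(203,296,225,330),'st':(248,322,100,160),'case':(225,310,140,220)}}[n]
    def B(k):
        a=np.zeros(z.shape,bool);x0,x1,y0,y1=box[k];a[y0:y1,x0:x1]=1;return a
    g=im.min(2)
    rep('sample tray',B('tray')&(g>110)&(z<22)&(z>0),0)
    rep('steel tray',B('st')&(g>60)&(z<25)&(z>-5))
    rep('lid top',B('case')&(z>76)&(z<110))
    rep('bar',B('case')&(z>58)&(z<76),0)
    rep('tin top',B('tray')&(z>143)&(z<162))
    rep('jar top',B('tray')&(z>122)&(z<141)&(im.max(2)<70))
    for k in [(312,232),(340,256)] if n=='scene' else [(240,247),(234,290)]:
        a=np.zeros(z.shape,bool);a[k[1]-12:k[1]+13,k[0]-9:k[0]+10]=1
        rep('wt',a&(z>25)&(z<75))
        v=np.where(a&(z>25)&(z<75),z,0); print(np.sort(v.ravel())[-5:].round(1))
E
```

```text
scene
sample tray 3144 uv 331.0 252.0 mean [571.6 311.5   6. ] rect [525.1 293.6] [296.8 251.9] 1.4 z [ 1.1 15.3]
steel tray 2415 uv 206.0 147.0 mean [ 536.3 -291.6    3.9] rect [ 530.5 -294.2] [266.1 190.8] 82.0 z [-1.2 13.1]
lid top 2677 uv 255.0 178.0 mean [574.1   7.7  87.5] rect [5.569e+02 1.000e-01] [193.8 205.3] 0.8 z [80.7 94.4]
bar 301 uv 253.0 196.0 mean [618.7  46.   67.1] rect [578.4  11.5] [198.6 174.9] 83.1 z [59.1 75.3]
tin top 271 uv 358.0 217.0 mean [529.5 350.9 152.7] rect [527.6 350.1] [48.6 51.7] 32.2 z [145.9 157. ]
jar top 292 uv 328.0 203.0 mean [532.  253.3 133. ] rect [529.1 251.6] [54.7 55. ] 47.3 z [125.2 137.1]
wt 267 uv 313.0 233.0 mean [585.3 255.3  51.1] rect [581.1 253.1] [59.8 37.2] 4.5 z [29.  71.4]
[74.1 74.2 74.5 74.8 74.9]
wt 95 uv 340.0 258.0 mean [590.  356.4  39.5] rect [589.3 355.4] [25.6 26. ] 23.7 z [27.5 54.3]
[57.2 57.2 59.6 59.7 62.5]
side
sample tray 4389 uv 245.0 289.0 mean [564.4 325.2   6. ] rect [556.8 292.2] [172.  253.9] 1.8 z [ 2.1 14.6]
steel tray 2145 uv 286.0 127.0 mean [ 534.6 -302.2    4.6] rect [ 538.8 -303.2] [261.5 182.9] 80.6 z [ 0.6 13.3]
lid top 3183 uv 263.0 170.0 mean [565.8  11.4  88.1] rect [554.4  -1.1] [190.4 206.5] 1.4 z [81.7 94.3]
bar 298 uv 258.0 195.0 mean [567.2  90.2  68.3] rect [529.5  47.9] [232.2 114.9] 50.7 z [60.3 75.3]
tin top 488 uv 261.0 260.0 mean [522.3 351.8 152.9] rect [522.9 349.2] [49.7 48.5] 2.7 z [146.4 156. ]
jar top 341 uv 266.0 231.0 mean [524.8 261.2 132.6] rect [525.1 260.6] [54.2 34.6] 8.1 z [124.2 136.2]
wt 267 uv 240.0 251.0 mean [585.9 258.3  52.3] rect [586.6 255. ] [37.4 34.5] 15.7 z [32.  71.3]
[72.2 72.3 72.5 72.6 72.8]
wt 149 uv 233.0 291.0 mean [582.6 356.9  39.7] rect [583.4 355.1] [27.3 24.3] 14.7 z [27.2 53.9]
[54.5 54.8 54.9 55.3 55.5]
```

Call:
carry_out(
  plan=[
    [[150,150,70,0,0,-0.13,85],[290,300,90,0,0,-0.25,85],[290,300,90,0,0,-0.25,85],[290,300,90,0,0,-0.25,85],[290,300,90,0,0,-0.25,85],[290,300,90,0,0,-0.25,85],[290,300,90,0,0,-0.25,85],[290,300,90,0,0,-0.25,85],[320,550,90,0,0,-0.25,85],[320,550,90,0,0,-0.25,85],[320,550,90,0,0,-0.25,85],[320,550,90,0,0,-0.25,85]],
  ],
)

```text
t: 1.3
tcp_pos: [459.4, -74.7, 338.5]
tool_rot: [[1.0, 0.019, -0.0], [0.019, -1.0, 0.0], [-0.0, -0.0, -1.0]]
wrist_force: [0.7, -0.5, -0.2]
width: 85.3
```

Call:
carry_out(
  plan=[
    [[10,300,30,0,0,0,85],[10,300,30,0,0,0,85],[10,300,30,0,0,0,85],[10,300,30,0,0,0,85],[10,300,30,0,0,0,85],[10,300,30,0,0,0,85],[10,300,30,0,0,0,85],[10,300,30,0,0,0,85]],
  ],
)

```text
t: 2.1
tcp_pos: [469.2, 224.1, 368.3]
tool_rot: [[1.0, 0.021, -0.001], [0.021, -1.0, -0.001], [-0.001, 0.001, -1.0]]
wrist_force: [-0.5, 0.8, -0.3]
width: 84.7
```

```bash
python3 - <<'E'
from h import *
f=grab('wrist'); save(f['frame'],'w1.png'); np.savez('w1.npz',**f)
print(f['fx'],-f['R'].T@f['t'],f['R'][2])
E
```

```text
302.0665621988738 [543.52649533 224.84760035 492.27633422] [-0.29286238 -0.00707775 -0.95612841]
```

View pics/w1.png

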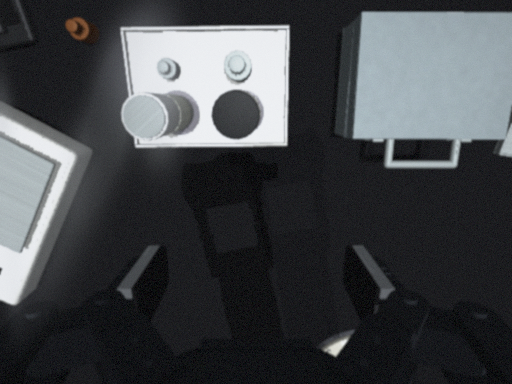

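```bash
python3 - <<'E'
from h import *
f=dict(np.load('w1.npz')); im=f['frame'].astype(int); w=cloud(f); z=w[...,2]
def circ(name,m,box,zz):
    a=np.zeros(z.shape,np.uint8);x0,x1,y0,y1=box;a[y0:y1,x0:x1]=m[y0:y1,x0:x1]
    c=max(cv2.findContours(a,0,1)[0],key=cv2.contourArea)
    P=np.array([ray(f,u,v,zz)[:2] for u,v in c[:,0]],np.float32)
    (x,y),r=cv2.minEnclosingCircle(P); e=cv2.fitEllipse(P)
    print(name,'rect uv',cv2.boundingRect(c),'circ',round(x,1),round(y,1),'D',round(2*r,1),'ell',np.round(e[0],1),np.round(e[1],1))
circ('jar cap',im.max(2)<75,(205,268,85,145),134)
circ('tin z',(z>144)&(z<165),(110,200,80,145),152)
circ('large',(z>56)&(z<85),(215,258,40,90),65)
circ('small',(z>41)&(z<70),(150,185,50,90),48)
for n,b in (('tin',(110,175,80,145)),('jar',(205,268,85,145)),('large',(215,258,40,85)),('small',(150,185,50,85))):
    x0,x1,y0,y1=b; print(n,'depth z pct',np.nanpercentile(z[y0:y1,x0:x1],[50,80,90,95,99]).round(1))
m=((im.min(2)>130)&(z<25)).astype(np.uint8); m[:, :115]=0; m[:,300:]=0; m[:,:][160:]=0
c=max(cv2.findContours(m,0,1)[0],key=cv2.contourArea)
P=np.array([ray(f,u,v,14)[:2] for u,v in c[:,0]],np.float32); print('tray',cv2.minAreaRect(P))
# lid
b=w[140:172,385:462].reshape(-1,3); b=b[(b[:,2]>50)]; print('bar n',len(b),np.nanpercentile(b,[2,50,98],axis=0).round(1))
for r in range(15,140,15): print(r,w[r,400:480].mean(0).round(1) )
E
```

```text
jar cap rect uv (213, 91, 46, 47) circ 526.7 247.0 D 53.2 ell [525.9 247.9] [48.2 51.4]
tin z rect uv (121, 92, 49, 49) circ 523.9 344.5 D 53.3 ell [524.1 344.6] [50.3 52. ]
large rect uv (229, 55, 16, 19) circ 588.6 250.3 D 22.7 ell [588.5 250.2] [20.3 21.7]
small rect uv (157, 61, 14, 13) circ 584.6 350.9 D 18.1 ell [584.4 350.7] [15.  17.7]
tin depth z pct [111.8 154.1 154.7 155.1 155.7]
jar depth z pct [101.8 134.5 135.  135.3 135.8]
large depth z pct [ 5.  50.6 69.3 70.4 71.4]
small depth z pct [ 4.9 34.8 46.1 52.1 53.3]
tray ((557.6475830078125, 297.11883544921875), (171.2889404296875, 242.820556640625), 1.800908088684082)
bar n 875 [[460.  -50.9  80.2]
 [468.4  -2.4  85.5]
 [496.5  46.2  88.1]]
15 [646.    5.6  83.1]
30 [629.6   3.1  84.3]
45 [nan nan nan]
60 [595.9  -2.2  87. ]
75 [578.5  -4.8  88.4]
90 [560.8  -7.6  89.8]
105 [nan nan nan]
120 [524.1 -13.3  92.5]
135 [505.2 -16.2  94.1]
```

Call:
carry_out(
  plan=[
    [[58,23,-100,0,0,0,85],[58,23,-168,0,0,0,85],[58,23,-168,0,0,0,85],[58,23,-168,0,0,0,85],[58,23,-168,0,0,0,85],[58,23,-200,0,0,0,85],[58,23,-230,0,0,0,85],[58,23,-260,0,0,0,85],[58,23,-278,0,0,0,85],[58,23,-278,0,0,0,85]],
  ],
)

```text
t: 3.15
tcp_pos: [526.7, 244.8, 90.1]
tool_rot: [[1.0, 0.017, -0.003], [0.017, -1.0, -0.001], [-0.003, 0.001, -1.0]]
wrist_force: [-0.3, -0.2, -0.5]
width: 85.5
```

Call:
carry_out(
  plan=[
    [[0,2.5,0,0,0,0,85],[0,2.5,0,0,0,0,70],[0,2.5,0,0,0,0,64],[0,2.5,0,0,0,0,58],[0,2.5,0,0,0,0,50],[0,2.5,0,0,0,0,50],[0,2.5,0,0,0,0,50],[0,2.5,0,0,0,0,50]],
  ],
  grip_force=50,
)

```text
t: 3.95
tcp_pos: [529.3, 248.8, 93.4]
tool_rot: [[1.0, 0.019, 0.004], [0.019, -1.0, 0.0], [0.004, -0.0, -1.0]]
wrist_force: [-0.9, -1.7, 7.7]
width: 58.6
```

Call:
carry_out(
  plan=[
    [[0,0,8,0,0,0,50],[0,0,25,0,0,0,50],[0,0,50,0,0,0,50],[0,0,80,0,0,0,50],[0,0,115,0,0,0,50],[0,0,150,0,0,0,50],[0,-25,170,0,0,0,50],[0,-60,170,0,0,0,50],[0,-100,170,0,0,0,50],[0,-140,170,0,0,0,50],[0,-180,170,0,0,0,50],[0,-220,170,0,0,0,50]],
  ],
)

```text
t: 5.15
tcp_pos: [526.8, 27.5, 260.7]
tool_rot: [[1.0, 0.019, -0.001], [0.019, -1.0, 0.0], [-0.001, -0.0, -1.0]]
wrist_force: [1.3, -0.3, -4.5]
width: 58.6
```

Call:
carry_out(
  plan=[
    [[0,-40,0,0,0,0,50],[0,-80,0,0,0,0,50],[0,-120,0,0,0,0,50],[0,-160,0,0,0,0,50],[0,-200,0,0,0,0,50],[0,-240,0,0,0,0,50],[0,-280,0,0,0,0,50],[0,-315,0,0,0,0,50],[0,-345,-15,0,0,0,50],[0,-365,-35,0,0,0,50],[0,-375,-60,0,0,0,50],[0,-375,-90,0,0,0,50]],
  ],
)

```text
t: 6.35
tcp_pos: [527.4, -348.0, 170.6]
tool_rot: [[1.0, 0.017, 0.001], [0.017, -1.0, -0.001], [0.001, 0.001, -1.0]]
wrist_force: [0.2, -0.8, -3.6]
width: 58.1
```

```bash
python3 - <<'E'
from h import *
f=grab('wrist'); save(f['frame'],'w2.png'); np.savez('w2.npz',**f)
o=bot.get_obs(); print(o['tcp_pos'],o['wrist_force'])
E
```

```text
[ 524.7610107  -344.57635041  163.48116824] [-3.85505164  2.25160518 -9.61666496]
```

View pics/w2.png

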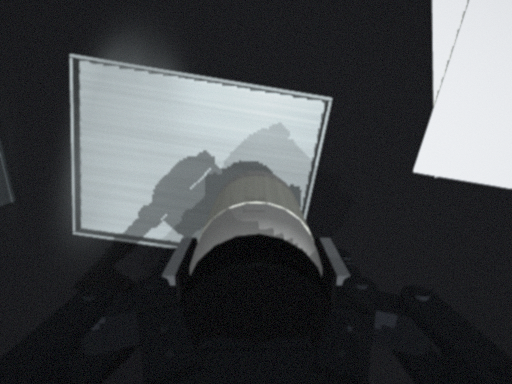

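```bash
python3 - <<'E'
from h import *
f=dict(np.load('w2.npz'))
A,B,C=[ray(f,u,v,14)[:2] for u,v in ((71,55),(331,98),(73,235))]
print(A,B,C,np.linalg.norm(A-B),np.linalg.norm(A-C),'centre',(B+C)/2)
yd=(A-B)/np.linalg.norm(A-B);print(yd, (B+C)/2+50*yd,(B+C)/2-50*yd)
E
```

```text
[ 636.19042565 -190.19070895] [ 605.01225862 -414.96714942] [ 468.27066094 -165.29264659] 226.92846072728992 169.7555916282051 centre [ 536.64145978 -290.129898  ]
[0.13739205 0.99051675] [ 543.51106241 -240.60406071] [ 529.77185715 -339.6557353 ]
```

Call:
carry_out(
  plan=[
    [[2,5,-25,0,0,0,50],[2,5,-45,0,0,0,50],[2,5,-60,0,0,0,50],[2,5,-68,0,0,0,50],[2,5,-72,0,0,0,50],[2,5,-74,0,0,0,50],[2,5,-74,0,0,0,50]],
  ],
)

```text
t: 7.1
tcp_pos: [530.0, -341.6, 97.6]
tool_rot: [[1.0, 0.019, 0.001], [0.019, -1.0, -0.001], [0.001, 0.001, -1.0]]
wrist_force: [-0.1, -0.1, -4.2]
width: 58.6
```

Call:
carry_out(
  plan=[
    [[0,0,-2,0,0,0,50],[0,0,-3.5,0,0,0,50],[0,0,-4.5,0,0,0,50],[0,0,-5,0,0,0,50],[0,0,-5.5,0,0,0,50],[0,0,-5.5,0,0,0,50]],
  ],
)

```text
t: 7.7
tcp_pos: [529.9, -341.4, 92.6]
tool_rot: [[1.0, 0.019, 0.0], [0.019, -1.0, -0.0], [0.0, 0.0, -1.0]]
wrist_force: [-2.5, 1.4, 5.2]
width: 58.6
```

Call:
carry_out(
  plan=[
    [[0,0,0,0,0,0,61],[0,0,0,0,0,0,65],[0,0,0,0,0,0,75],[0,0,0,0,0,0,85],[0,0,0,0,0,0,85],[0,0,30,0,0,0,85],[0,0,75,0,0,0,85],[0,0,120,0,0,0,85],[0,10,165,0,0,0,85],[0,60,165,0,0,0,85],[0,110,165,0,0,0,85],[0,160,165,0,0,0,85]],
  ],
)

```text
t: 8.9
tcp_pos: [529.5, -179.9, 256.9]
tool_rot: [[1.0, 0.018, 0.001], [0.018, -1.0, -0.0], [0.001, 0.0, -1.0]]
wrist_force: [0.6, 0.4, -0.5]
width: 84.9
```

Call:
carry_out(
  plan=[
    [[0,50,0,0,0,0,85],[0,100,0,0,0,0,85],[0,150,0,0,0,0,85],[0,200,0,0,0,0,85],[0,250,0,0,0,0,85],[0,300,0,0,0,0,85],[0,350,0,0,0,0,85],[0,400,0,0,0,0,85],[-5,450,0,0,0,0,85],[-5,500,0,0,0,0,85],[-5,527,0,0,0,0,85],[-5,527,0,0,0,0,85]],
  ],
)

```text
t: 10.1
tcp_pos: [523.7, 349.1, 256.0]
tool_rot: [[1.0, 0.023, -0.0], [0.023, -1.0, 0.001], [-0.0, -0.001, -1.0]]
wrist_force: [0.2, 0.1, 0.6]
width: 85.2
```

```bash
python3 - <<'E'
from h import *
f=grab('side'); save(f['frame'],'s1.png'); save(cv2.resize(f['frame'][80:340,180:330],None,fx=2.2,fy=2.2),'s1c.png')
w=cloud(f); z=w[...,2]; m=(z>122)&(z<141)&(w[...,1]<-250)&(w[...,0]<650)&(w[...,0]>450); print(m.sum(),np.nanmean(w[m],0))
o=bot.get_obs(); print(o['t'],o['tcp_pos'],o['wrist_force'])
E
```

```text
0 [nan nan nan]
10.15 [524.14172381 347.05382457 255.98582584] [ 2.58340028e-01 -5.50300706e-01  5.06694471e-04]<stdin>:3: RuntimeWarning: Mean of empty slice
```

View pics/s1c.png

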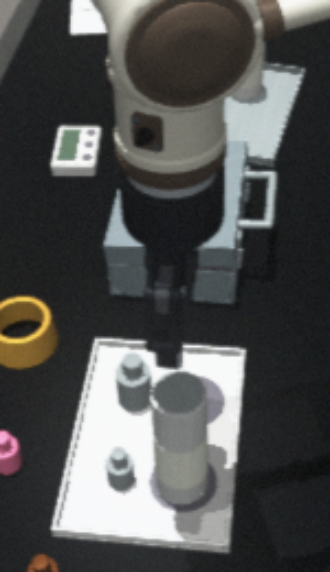

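Call:
carry_out(
  plan=[
    [[0,-2,-45,0,0,0,85],[0,-2,-80,0,0,0,85],[0,-2,-110,0,0,0,85],[0,-2,-130,0,0,0,85],[0,-2,-142,0,0,0,85],[0,-2,-142,0,0,0,75],[0,-2,-142,0,0,0,65],[0,-2,-142,0,0,0,58],[0,-2,-142,0,0,0,50],[0,-2,-142,0,0,0,43],[0,-2,-142,0,0,0,43],[0,-2,-142,0,0,0,43]],
  ],
)

```text
t: 11.35
tcp_pos: [525.9, 344.7, 116.6]
tool_rot: [[1.0, 0.019, 0.004], [0.019, -1.0, 0.002], [0.004, -0.002, -1.0]]
wrist_force: [-0.7, 2.4, 7.1]
width: 51.2
```

Call:
carry_out(
  plan=[
    [[0,0,8,0,0,0,43],[0,0,25,0,0,0,43],[0,0,50,0,0,0,43],[0,0,80,0,0,0,43],[0,0,115,0,0,0,43],[0,-15,145,0,0,0,43],[0,-45,150,0,0,0,43],[0,-85,150,0,0,0,43],[0,-125,150,0,0,0,43],[0,-165,150,0,0,0,43],[0,-205,150,0,0,0,43],[0,-245,150,0,0,0,43]],
  ],
)

```text
t: 12.55
tcp_pos: [523.6, 97.1, 263.7]
tool_rot: [[1.0, 0.019, -0.002], [0.019, -1.0, -0.001], [-0.002, 0.001, -1.0]]
wrist_force: [1.3, -0.2, -2.9]
width: 51.4
```

Call:
carry_out(
  plan=[
    [[3,-40,0,0,0,0,43],[6,-80,0,0,0,0,43],[9,-120,0,0,0,0,43],[12,-160,0,0,0,0,43],[15,-200,0,0,0,0,43],[18,-240,0,0,0,0,43],[18,-280,0,0,0,0,43],[18,-310,0,0,0,0,43],[18,-330,-15,0,0,0,43],[18,-340,-40,0,0,0,43],[18,-340,-80,0,0,0,43],[18,-340,-110,0,0,0,43]],
  ],
)

```text
t: 13.75
tcp_pos: [541.0, -240.2, 150.4]
tool_rot: [[1.0, 0.019, -0.004], [0.019, -1.0, 0.003], [-0.004, -0.003, -1.0]]
wrist_force: [0.8, -0.6, -3.4]
width: 50.8
```

Call:
carry_out(
  plan=[
    [[0,0,-18,0,0,0,43],[0,0,-28,0,0,0,43],[0,0,-33,0,0,0,43],[0,0,-35,0,0,0,43],[0,0,-36.5,0,0,0,43],[0,0,-38,0,0,0,43],[0,0,-38.5,0,0,0,43],[0,0,-38.5,0,0,0,43]],
  ],
)

```text
t: 14.55
tcp_pos: [542.8, -241.4, 116.3]
tool_rot: [[1.0, 0.019, 0.001], [0.019, -1.0, -0.0], [0.001, 0.0, -1.0]]
wrist_force: [0.5, 0.1, -2.6]
width: 51.1
```

Call:
carry_out(
  plan=[
    [[0,0,-1,0,0,0,43],[0,0,-1.5,0,0,0,43],[0,0,-2,0,0,0,43],[0,0,-2,0,0,0,43]],
  ],
)

```text
t: 14.95
tcp_pos: [543.3, -241.4, 115.6]
tool_rot: [[1.0, 0.019, 0.001], [0.019, -1.0, -0.001], [0.001, 0.001, -1.0]]
wrist_force: [-1.9, 2.3, 6.6]
width: 50.9
```

Call:
carry_out(
  plan=[
    [[0,0,0,0,0,0,54],[0,0,0,0,0,0,60],[0,0,0,0,0,0,75],[0,0,0,0,0,0,80],[0,0,0,0,0,0,80],[0,0,30,0,0,0,80],[0,0,75,0,0,0,80],[0,0,120,0,0,0,80],[-20,40,130,0,0,0.15,80],[-50,80,130,0,0,0.3,80],[-80,120,130,0,0,0.45,80],[-80,165,130,0,0,0.6,80]],
  ],
)

```text
t: 16.15
tcp_pos: [459.7, -75.0, 243.1]
tool_rot: [[0.812, 0.583, -0.002], [0.583, -0.812, 0.0], [-0.001, -0.001, -1.0]]
wrist_force: [1.7, -0.1, -0.3]
width: 80.2
```

Call:
carry_out(
  plan=[
    [[0,0,0,0,0,0.15,80],[0,0,0,0,0,0.3,80],[0,0,0,0,0,0.45,80],[0,0,0,0,0,0.6,80],[0,0,0,0,0,0.75,80],[0,0,0,0,0,0.9,60],[0,0,0,0,0,0.97,50],[0,0,0,0,0,0.97,50],[0,0,0,0,0,0.97,50]],
  ],
)

```text
t: 17.05
tcp_pos: [462.6, -76.2, 243.9]
tool_rot: [[-0.016, 1.0, 0.0], [1.0, 0.016, -0.0], [-0.0, 0.0, -1.0]]
wrist_force: [-1.0, 0.1, -0.0]
width: 50.1
```

```bash
python3 - <<'E'
from h import *
f=grab('wrist'); save(f['frame'],'w3.png'); np.savez('w3.npz',**f)
o=bot.get_obs(); print(o['t'],o['tcp_pos'],o['tool_rot'].round(3) if hasattr(o['tool_rot'],'round') else o['tool_rot'],o['joints'])
E
```

```text
17.1 [462.6271649  -76.24137712 243.84148653] [[-0.016  1.     0.   ]
 [ 1.     0.016 -0.   ]
 [-0.     0.    -1.   ]] [-2.41746999e+01 -6.80882813e+00  1.08366916e+02  1.94274484e-05
  7.84401936e+01 -2.51149228e+01]
```

View pics/w3.png

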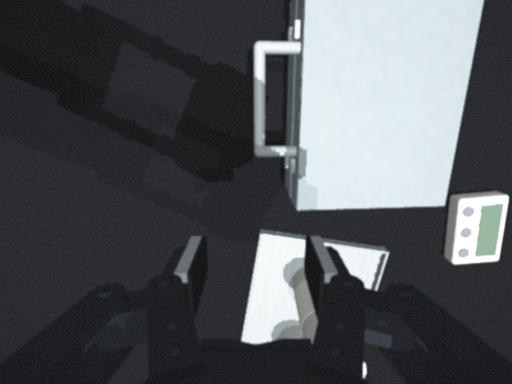

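```bash
python3 - <<'E'
from h import *
f=dict(np.load('w3.npz')); w=cloud(f); im=f['frame'].astype(int)
for v in (65,85,105,125,140):
    u=np.nonzero(im[v,245:280].min(1)>90)[0]+245
    z=np.nanmax(w[v,u,2]); c=u.mean(); print(v,u.min(),u.max(),'ztop',z.round(1),ray(f,c,v,82).round(1),ray(f,c,v,88).round(1))
print('ends',ray(f,260,42,82),ray(f,260,157,82))
for v in (50,110,180):
    for u in (315,380,440): print(w[v,u].round(1))
E
```

```text
65 253 265 ztop 87.4 [463.8  26.9  82. ] [463.7  26.3  88. ]
85 254 264 ztop 87.5 [464.1  10.4  82. ] [464.   10.1  88. ]
105 254 264 ztop 88.0 [464.4  -6.7  82. ] [464.4  -6.6  88. ]
125 254 264 ztop 87.2 [464.8 -24.5  82. ] [464.7 -24.1  88. ]
140 254 264 ztop 88.7 [465.  -38.3  82. ] [465.  -37.6  88. ]
ends [464.28335446  45.23768856  82.        ] [466.31809665 -54.40302097  82.        ]
[510.   38.1  92.9]
[565.2  39.4  89.9]
[617.9  40.9  85.8]
[513.5 -10.   93.4]
[572.5  -9.2  88.4]
[628.2  -8.4  84.6]
[518.2 -73.4  92.9]
[581.4 -73.7  88.1]
[641.7 -73.9  83.5]
```

Call:
carry_out(
  plan=[
    [[2,40,-30,0,0,0,24],[2,72,-60,0,0,0,24],[2,72,-100,0,0,0,24],[2,72,-120,0,0,0,24],[2,72,-140,0,0,0,24],[2,72,-155,0,0,0,24],[2,72,-162,0,0,0,24],[2,72,-162,0,0,0,15],[2,72,-162,0,0,0,6],[2,72,-162,0,0,0,6],[2,72,-162,0,0,0,6]],
  ],
  grip_force=30,
)

```text
t: 18.2
tcp_pos: [464.8, -4.3, 82.3]
tool_rot: [[-0.018, 1.0, 0.0], [1.0, 0.018, -0.0], [-0.0, 0.0, -1.0]]
wrist_force: [-2.2, 0.7, -0.9]
width: 9.1
```

```bash
python3 - <<'E'
import numpy as np
p0=.162
for th in np.append(np.arange(.05,1.65,.15),[1.55,1.64]): 
    p=p0+th; print(round(p,3),(186*(np.cos(p0)-np.cos(p))).round(1),(186*(np.sin(p)-np.sin(p0))).round(1))
E
```

```text
0.212 1.7 9.1
0.362 9.6 35.9
0.512 21.4 61.1
0.662 36.9 84.3
0.812 55.6 105.0
0.962 77.2 122.6
1.112 101.2 136.8
1.262 127.0 147.2
1.412 154.2 153.7
1.562 181.9 156.0
1.712 209.7 154.1
1.712 209.7 154.1
1.802 226.2 151.1
```

Call:
carry_out(
  plan=[
    [[1.7,0,9.1,0,0,0,6],[9.6,0.2,35.9,0,0,0,6],[21.4,0.4,61.1,0,0,0,6],[36.9,0.7,84.3,0,0,0,6],[55.6,1,105,0,0,0,6],[77.2,1.4,122.6,0,0,0,6],[101.2,1.8,136.8,0,0,0,6],[127,2.3,147.2,0,0,0,6],[154.2,2.8,153.7,0,0,0,6],[181.9,3.3,156,0,0,0,6],[209.7,3.8,154.1,0,0,0,6],[209.7,3.8,154.1,0,0,0,6]],
  ],
)

```text
t: 19.4
tcp_pos: [678.0, -0.4, 238.6]
tool_rot: [[-0.018, 1.0, 0.006], [1.0, 0.018, -0.0], [-0.0, 0.006, -1.0]]
wrist_force: [2.3, 1.8, 4.0]
width: 8.8
```

Call:
carry_out(
  plan=[
    [[0,0,0,0,0,0,12],[0,0,0,0,0,0,24],[0,0,0,0,0,0,26],[0,0,20,0,0,0,26],[-5,0,50,0,0,0,30],[-20,40,50,0,0,0,40],[-35,85,50,0,0,0,60],[-50,130,50,0,0,0,60],[-65,175,40,0,0,0,60],[-80,215,20,0,0,0,60],[-90,255,0,0,0,0,60],[-90,280,-10,0,0,0,60]],
  ],
)

```text
t: 20.6
tcp_pos: [581.1, 281.9, 223.8]
tool_rot: [[-0.02, 1.0, -0.004], [1.0, 0.02, -0.001], [-0.0, -0.004, -1.0]]
wrist_force: [0.4, -0.0, 0.1]
width: 60.0
```

```bash
python3 - <<'E'
from h import *
f=grab('wrist'); save(f['frame'],'w4.png'); np.savez('w4.npz',**f)
o=bot.get_obs(); print(o['t'],o['tcp_pos'],o['tool_rot'],o['wrist_force'])
E
```

```text
20.65 [580.59760751 284.50329624 222.28479307] [[-0.02218724  0.9997368  -0.005835  ]
 [ 0.9997531   0.02219392  0.00108217]
 [ 0.00121138 -0.00580955 -0.99998239]] [-3.07106575  0.87409557 -0.98513412]
```

View pics/w4.png

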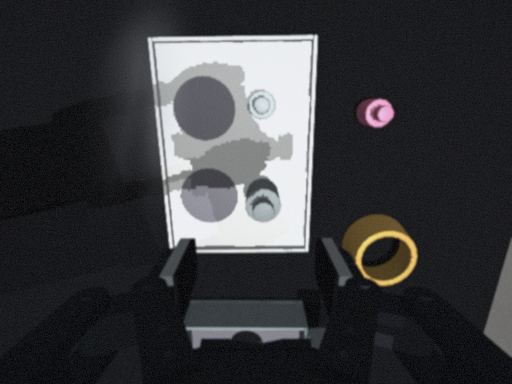

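```bash
python3 - <<'E'
from h import *
f=dict(np.load('w4.npz')); w=cloud(f); z=w[...,2]; im=f['frame'].astype(int)
save(cv2.resize(f['frame'][70:240,230:400],None,fx=3.5,fy=3.5,interpolation=cv2.INTER_CUBIC),'w4c.png')
def circ(name,m,box,zz):
    a=np.zeros(z.shape,np.uint8);x0,x1,y0,y1=box;a[y0:y1,x0:x1]=m[y0:y1,x0:x1]
    c=max(cv2.findContours(a,0,1)[0],key=cv2.contourArea)
    P=np.array([ray(f,u,v,zz)[:2] for u,v in c[:,0]],np.float32); (x,y),r=cv2.minEnclosingCircle(P)
    print(name,cv2.boundingRect(c),round(x,1),round(y,1),'D',round(2*r,1))
circ('large knob',(z>58)&(z<85),(235,290,170,235),66)
circ('small knob',(z>42)&(z<70),(240,285,85,125),48)
g=im.sum(2)/3
m=(g<135).astype(np.uint8)
for u,v in ((204,107),(210,195)): print('pad px',ray(f,u,v,5).round(1), g[v,u])
E
```

```text
large knob (253, 199, 21, 23) 588.3 251.3 D 24.6
small knob (254, 96, 16, 18) 584.3 351.6 D 15.8
pad px [522.3 347.3   5. ] 96.0
pad px [526.5 246.6   5. ] 131.33333333333334
```

View pics/w4c.png

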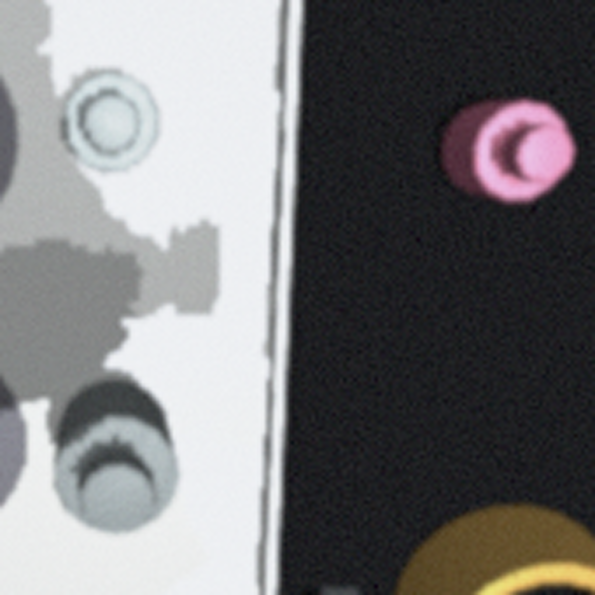

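Call:
carry_out(
  plan=[
    [[2,-20,-40,0,0,0,60],[2,-32,-80,0,0,0,60],[2,-32,-110,0,0,0,60],[2,-32,-123,0,0,0,60],[2,-32,-123,0,0,0,60],[2,-32,-123,0,0,0,60]],
  ],
)

```text
t: 21.25
tcp_pos: [587.3, 247.8, 104.7]
tool_rot: [[-0.018, 1.0, 0.002], [1.0, 0.018, 0.0], [0.0, 0.002, -1.0]]
wrist_force: [1.0, 0.5, 0.2]
width: 60.0
```

Call:
carry_out(
  plan=[
    [[1,3,-15,0,0,0,60],[1,3,-35,0,0,0,60],[1,3,-50,0,0,0,60],[1,3,-58,0,0,0,60],[1,3,-60.5,0,0,0,60],[1,3,-60.5,0,0,0,50],[1,3,-60.5,0,0,0,40],[1,3,-60.5,0,0,0,30],[1,3,-60.5,0,0,0,30],[1,3,-60.5,0,0,0,30]],
  ],
  grip_force=40,
)

```text
t: 22.25
tcp_pos: [588.5, 250.8, 43.7]
tool_rot: [[-0.018, 1.0, 0.003], [1.0, 0.018, 0.001], [0.001, 0.003, -1.0]]
wrist_force: [1.6, 0.5, 4.0]
width: 36.9
```

Call:
carry_out(
  plan=[
    [[0,0,6,0,0,0,30],[0,0,20,0,0,0,30],[0,0,45,0,0,0,30],[0,0,75,0,0,0,30],[0,-20,100,0,0,0,30],[-2,-55,106,0,0,0,30],[-4,-95,106,0,0,0,30],[-6,-135,106,0,0,0,30],[-8,-175,106,0,0,0,30],[-10,-215,106,0,0,0,30],[-12,-255,106,0,0,0,30],[-14,-285,106,0,0,0,30]],
  ],
)

```text
t: 23.45
tcp_pos: [572.3, -36.6, 148.5]
tool_rot: [[-0.017, 1.0, -0.001], [1.0, 0.017, -0.0], [-0.0, -0.001, -1.0]]
wrist_force: [0.5, 0.2, -5.1]
width: 36.9
```

Call:
carry_out(
  plan=[
    [[0,-13,0,0,0,0,30],[0,-15,0,0,0,0,30],[0,-15,0,0,0,0,30],[0,-15,0,0,0,0,30]],
  ],
)

```text
t: 23.85
tcp_pos: [573.2, -47.9, 148.3]
tool_rot: [[-0.019, 1.0, -0.001], [1.0, 0.019, 0.001], [0.001, -0.001, -1.0]]
wrist_force: [-0.5, 1.6, -6.0]
width: 36.7
```

```bash
python3 - <<'E'
from h import *
f=grab('wrist'); save(f['frame'],'w5.png'); np.savez('w5.npz',**f)
o=bot.get_obs(); print(o['t'],o['tcp_pos'],o['wrist_force'])
E
```

```text
23.9 [573.22233384 -47.94177986 148.33564933] [-0.03307368 -0.21508531 -4.47547205]
```

View pics/w5.png

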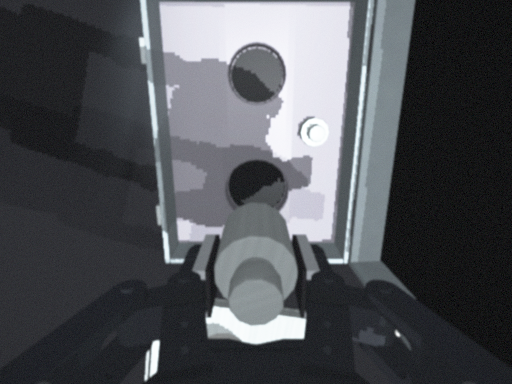

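```bash
python3 - <<'E'
from h import *
f=dict(np.load('w5.npz'))
R=lambda u,v,z=22: ray(f,u,v,z)[:2].round(1)
print('narrow',R(228,73),R(286,73),R(257,42),R(257,103))
print('wide',R(227,187),R(289,187),R(258,158),R(258,190))
w=cloud(f); print('insert z',w[130,200],w[130,240]); z=w[...,2]
print('rim y',R(255,246,52),'rim x',R(148,100,52),R(367,100,52))
print('knob top',[ (w[v,u]).round(1) for u,v in((255,300),(255,295))])
E
```

```text
narrow [549.8  45.5] [594.6  46.4] [571.7  67.7] [572.6  23.7]
wide [548.2 -46.2] [601.7 -45.1] [574.4 -20.4] [575.  -48.4]
insert z [526.74719466   1.75661423  22.66568521] [559.23561837   2.33936227  22.14825988]
rim y [573.2 -86.6] rim x [496.4  24.4] [649.2  27.4]
knob top [array([572.7, -46.4, 175.3]), array([572.7, -44.3, 175.2])]
```

Call:
carry_out(
  plan=[
    [[1,0,-25,0,0,0,30],[1,0,-50,0,0,0,30],[1,0,-70,0,0,0,30],[1,0,-84,0,0,0,30],[1,0,-92,0,0,0,30],[1,0,-96,0,0,0,30],[1,0,-98,0,0,0,30],[1,0,-99.5,0,0,0,30],[1,0,-101,0,0,0,30],[1,0,-101,0,0,0,30]],
  ],
)

```text
t: 24.9
tcp_pos: [574.6, -49.6, 47.8]
tool_rot: [[-0.018, 1.0, 0.001], [1.0, 0.018, -0.0], [-0.0, 0.001, -1.0]]
wrist_force: [1.1, -0.2, -4.5]
width: 36.9
```

Call:
carry_out(
  plan=[
    [[0,1,-1,0,0,0,30],[0,1,-1.5,0,0,0,30],[0,1,-2,0,0,0,30],[0,1,-2.5,0,0,0,30],[0,1,-3,0,0,0,30],[0,1,-3,0,0,0,30]],
  ],
)

```text
t: 25.5
tcp_pos: [574.5, -48.4, 45.7]
tool_rot: [[-0.018, 1.0, -0.0], [1.0, 0.018, -0.0], [-0.0, -0.0, -1.0]]
wrist_force: [-5.9, 1.3, 6.0]
width: 36.8
```

Call:
carry_out(
  plan=[
    [[0,0,0,0,0,0,39],[0,0,0,0,0,0,45],[0,0,0,0,0,0,56],[0,0,0,0,0,0,56],[0,0,20,0,0,0,56],[0,0,60,0,0,0,56],[0,0,100,0,0,0,56],[2,45,110,0,0,0,56],[3,95,110,0,0,0,56],[4,145,110,0,0,0,56],[5,195,110,0,0,0,56],[6,245,110,0,0,0,50]],
  ],
)

```text
t: 26.7
tcp_pos: [580.3, 198.5, 154.6]
tool_rot: [[-0.018, 1.0, 0.001], [1.0, 0.018, 0.0], [0.0, 0.001, -1.0]]
wrist_force: [1.4, -0.5, -0.0]
width: 49.7
```

Call:
carry_out(
  plan=[
    [[3,50,0,0,0,0,50],[4,100,0,0,0,0,50],[4,150,-20,0,0,0,50],[4,155,-50,0,0,0,50],[4,155,-65,0,0,0,50],[4,155,-65,0,0,0,50],[4,155,-65,0,0,0,50]],
  ],
)

```text
t: 27.4
tcp_pos: [584.9, 350.3, 89.9]
tool_rot: [[-0.017, 1.0, 0.0], [1.0, 0.017, -0.0], [-0.0, 0.0, -1.0]]
wrist_force: [-0.2, 0.3, 0.4]
width: 50.3
```

Call:
carry_out(
  plan=[
    [[-0.5,1,-15,0,0,0,50],[-0.5,1,-33,0,0,0,50],[-0.5,1,-43,0,0,0,50],[-0.5,1,-47,0,0,0,50],[-0.5,1,-48,0,0,0,50],[-0.5,1,-48,0,0,0,40],[-0.5,1,-48,0,0,0,30],[-0.5,1,-48,0,0,0,20],[-0.5,1,-48,0,0,0,20],[-0.5,1,-48,0,0,0,20]],
  ],
  grip_force=40,
)

```text
t: 28.4
tcp_pos: [584.6, 352.8, 42.5]
tool_rot: [[-0.018, 1.0, 0.002], [1.0, 0.018, 0.001], [0.001, 0.002, -1.0]]
wrist_force: [-0.1, -0.1, 3.9]
width: 26.4
```

Call:
carry_out(
  plan=[
    [[0,0,6,0,0,0,20],[0,0,20,0,0,0,20],[0,0,45,0,0,0,20],[0,0,75,0,0,0,20],[0,-20,100,0,0,0,20],[-2,-55,106,0,0,0,20],[-4,-95,106,0,0,0,20],[-6,-135,106,0,0,0,20],[-8,-175,106,0,0,0,20],[-10,-215,106,0,0,0,20],[-12,-255,106,0,0,0,20],[-12,-285,106,0,0,0,20]],
  ],
)

```text
t: 29.6
tcp_pos: [571.3, 65.4, 148.2]
tool_rot: [[-0.017, 1.0, -0.0], [1.0, 0.017, -0.0], [-0.0, -0.0, -1.0]]
wrist_force: [0.4, -0.1, -1.4]
width: 26.3
```

Call:
carry_out(
  plan=[
    [[0,-19,0,0,0,0,20],[0,-20,-15,0,0,0,20],[0,-20,-25,0,0,0,20],[0,-20,-25,0,0,0,20],[0,-20,-25,0,0,0,20]],
  ],
)

```text
t: 30.1
tcp_pos: [571.2, 48.7, 121.7]
tool_rot: [[-0.019, 1.0, -0.002], [1.0, 0.019, 0.0], [0.0, -0.002, -1.0]]
wrist_force: [-0.4, -0.6, -0.8]
width: 26.0
```

```bash
python3 - <<'E'
from h import *
f=grab('wrist'); save(f['frame'],'w6.png'); np.savez('w6.npz',**f)
o=bot.get_obs(); print(o['t'],o['tcp_pos'],o['wrist_force'])
E
```

```text
30.15 [571.71647442  48.56057924 122.32038341] [-0.60969872  0.12381002 -2.30115657]
```

View pics/w6.png

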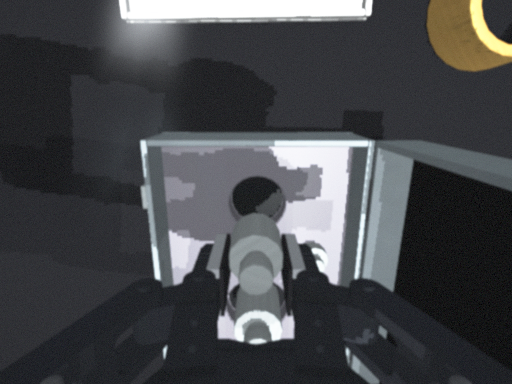

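Call:
carry_out(
  plan=[
    [[0.5,-1.5,-22,0,0,0,20],[0.5,-1.5,-42,0,0,0,20],[0.5,-1.5,-56,0,0,0,20],[0.5,-1.5,-66,0,0,0,20],[0.5,-1.5,-71,0,0,0,20],[0.5,-1.5,-73,0,0,0,20],[0.5,-1.5,-74.5,0,0,0,20],[0.5,-1.5,-75.5,0,0,0,20],[0.5,-1.5,-76,0,0,0,20],[0.5,-1.5,-76,0,0,0,20]],
  ],
)

```text
t: 31.15
tcp_pos: [572.6, 46.0, 46.8]
tool_rot: [[-0.018, 1.0, 0.001], [1.0, 0.018, -0.0], [-0.0, 0.001, -1.0]]
wrist_force: [0.2, -0.4, -2.0]
width: 25.6
```

Call:
carry_out(
  plan=[
    [[0,0,-1,0,0,0,20],[0,0,-1.5,0,0,0,20],[0,0,-2,0,0,0,20],[0,0,-2.5,0,0,0,20],[0,0,-3,0,0,0,20],[0,0,-3,0,0,0,20]],
  ],
)

```text
t: 31.75
tcp_pos: [572.4, 46.0, 44.5]
tool_rot: [[-0.018, 1.0, -0.0], [1.0, 0.018, -0.0], [-0.0, -0.0, -1.0]]
wrist_force: [-3.7, 0.5, 7.2]
width: 25.8
```

Call:
carry_out(
  plan=[
    [[0,0,0,0,0,0,30],[0,0,0,0,0,0,38],[0,0,0,0,0,0,42],[0,0,0,0,0,0,42],[0,0,25,0,0,0,42],[0,0,70,0,0,0,42],[0,0,120,0,0,0,42],[0,0,170,0,0,0,42],[0,-5,220,0,0,0,26],[0,-10,265,0,0,0,26],[30,-30,275,0,0,0,26],[70,-46,275,0,0,0,26]],
  ],
)

```text
t: 32.95
tcp_pos: [644.0, -0.6, 323.6]
tool_rot: [[-0.018, 1.0, 0.008], [1.0, 0.018, -0.002], [-0.002, 0.008, -1.0]]
wrist_force: [0.8, 0.0, 0.9]
width: 25.8
```

Call:
carry_out(
  plan=[
    [[35,0,0,0,0,0,26],[35,0,0,0,0,0,26],[35,0,0,0,0,0,26],[35,0,0,0,0,0,26]],
  ],
)

```text
t: 33.35
tcp_pos: [676.8, 0.3, 318.8]
tool_rot: [[-0.018, 1.0, -0.0], [1.0, 0.018, -0.0], [-0.0, -0.0, -1.0]]
wrist_force: [-0.7, 0.7, -0.1]
width: 26.0
```

```bash
python3 - <<'E'
from h import *
f=grab('wrist'); save(f['frame'],'w7.png'); np.savez('w7.npz',**f)
o=bot.get_obs(); print(o['t'],o['tcp_pos'],o['wrist_force'])
w=cloud(f); z=w[...,2]; m=(z>228)&(z<252)&(w[...,1]<60); v,u=np.nonzero(m); print(m.sum(),u.min(),u.max(),v.min(),v.max())
for r in range(v.min(),v.max(),12):
    k=m[r]
    if k.sum()>3: print(r,np.nonzero(k)[0][[0,-1]],w[r][k].mean(0).round(1),w[r][k][:,2].max())
E
```

```text
33.4 [6.76747238e+02 3.10953909e-01 3.19202862e+02] [0.05297095 0.10031862 0.2068565 ]
1794 248 262 136 268
136 [252 257] [674.9  50.1 230.3] 231.48581521760377
148 [249 262] [675.8  43.2 240. ] 241.36641509070208
160 [249 262] [675.9  35.  240.1] 241.38220013123328
172 [249 262] [676.1  26.7 240. ] 241.53264329515292
184 [249 262] [676.2  18.2 240.5] 241.953099011204
196 [249 262] [676.4   9.4 240. ] 241.53160726895928
208 [249 262] [6.765e+02 5.000e-01 2.402e+02] 242.11195548430453
220 [249 262] [676.7  -8.9 239.9] 241.54600541949654
232 [249 262] [676.9 -18.2 240.2] 241.51974964720034
244 [250 262] [677.4 -27.8 240.2] 241.88973275066223
256 [249 262] [677.2 -38.1 239.5] 241.7615600095419
```

View pics/w7.png

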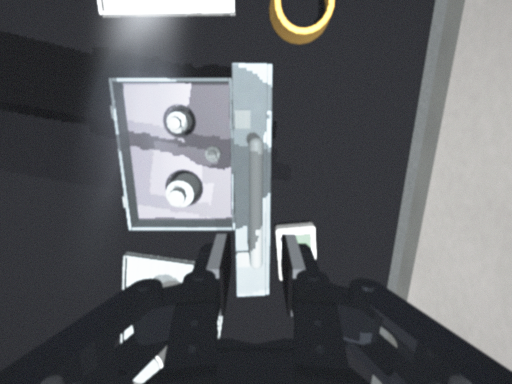

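Call:
carry_out(
  plan=[
    [[0,0,-35,0,0,0,26],[0,0,-60,0,0,0,26],[0,0,-75,0,0,0,26],[0,0,-82,0,0,0,26],[0,0,-82.5,0,0,0,15],[0,0,-82.5,0,0,0,6],[0,0,-82.5,0,0,0,6],[0,0,-82.5,0,0,0,6]],
  ],
  grip_force=30,
)

```text
t: 34.2
tcp_pos: [677.5, 0.0, 236.9]
tool_rot: [[-0.018, 1.0, 0.001], [1.0, 0.018, -0.0], [-0.0, 0.001, -1.0]]
wrist_force: [-0.4, 0.7, -0.5]
width: 8.6
```

```bash
python3 - <<'E'
import numpy as np
p0=1.725
for p in [1.63,1.48,1.33,1.18,1.03,.88,.73,.6,.47,.36,.27,.2,.16,.13,.11,.095,.081]: 
    print(p,(186*(np.cos(p0)-np.cos(p))).round(1),(186*(np.sin(p)-np.sin(p0))).round(1))
E
```

```text
1.63 -17.6 1.9
1.48 -45.4 1.4
1.33 -72.9 -3.2
1.18 -99.4 -11.8
1.03 -124.3 -24.3
0.88 -147.1 -40.4
0.73 -167.2 -59.8
0.6 -182.1 -78.8
0.47 -194.4 -99.6
0.36 -202.6 -118.3
0.27 -207.8 -134.2
0.2 -210.9 -146.8
0.16 -212.2 -154.2
0.13 -213.0 -159.7
0.11 -213.4 -163.4
0.095 -213.7 -166.1
0.081 -214.0 -168.7
```

Call:
carry_out(
  plan=[
    [[-17.6,-0.3,1.9,0,0,0,6],[-45.4,-0.8,1.4,0,0,0,6],[-72.9,-1.3,-3.2,0,0,0,6],[-99.4,-1.8,-11.8,0,0,0,6],[-124.3,-2.2,-24.3,0,0,0,6],[-147.1,-2.6,-40.4,0,0,0,6],[-167.2,-3,-59.8,0,0,0,6],[-182.1,-3.3,-78.8,0,0,0,6],[-194.4,-3.5,-99.6,0,0,0,6],[-202.6,-3.6,-118.3,0,0,0,6],[-207.8,-3.7,-134.2,0,0,0,6],[-207.8,-3.7,-134.2,0,0,0,6]],
  ],
)

```text
t: 35.4
tcp_pos: [469.1, -3.9, 101.1]
tool_rot: [[-0.018, 1.0, -0.0], [1.0, 0.018, -0.0], [-0.0, -0.0, -1.0]]
wrist_force: [-0.8, -1.2, -3.1]
width: 8.7
```

Call:
carry_out(
  plan=[
    [[-1.8,0,-7,0,0,0,6],[-3.1,0,-12.6,0,0,0,6],[-4.4,0,-20,0,0,0,6],[-5.2,0,-25,0,0,0,6],[-5.6,0,-28,0,0,0,6],[-5.8,0,-30.5,0,0,0,6],[-5.9,0,-32,0,0,0,6],[-6,0,-33,0,0,0,6],[-6,0,-33.5,0,0,0,6],[-6,0,-33.5,0,0,0,6]],
  ],
)

```text
t: 36.4
tcp_pos: [463.4, -4.0, 69.0]
tool_rot: [[-0.018, 1.0, -0.001], [1.0, 0.018, -0.001], [-0.001, -0.001, -1.0]]
wrist_force: [-5.4, -1.3, 0.7]
width: 8.5
```

Call:
carry_out(
  plan=[
    [[0,0,-1,0,0,0,6],[0,0,-1.5,0,0,0,6],[0,0,-2,0,0,0,6],[0,0,-2.5,0,0,0,6],[0,0,-3,0,0,0,6],[0,0,-3,0,0,0,6]],
  ],
)

```text
t: 37.0
tcp_pos: [463.1, -4.0, 65.9]
tool_rot: [[-0.019, 1.0, -0.002], [1.0, 0.019, -0.001], [-0.001, -0.002, -1.0]]
wrist_force: [-6.2, -2.4, 0.6]
width: 8.8
```

Call:
carry_out(
  plan=[
    [[0,0,-1,0,0,0,6],[0,0,-2,0,0,0,6],[0,0,-3,0,0,0,6],[0,0,-3.5,0,0,0,6],[0,0,-3.5,0,0,0,6]],
  ],
)

```text
t: 37.5
tcp_pos: [463.2, -4.0, 65.2]
tool_rot: [[-0.019, 1.0, -0.004], [1.0, 0.019, -0.001], [-0.001, -0.004, -1.0]]
wrist_force: [-19.8, 0.1, 30.3]
width: 8.9
```

Call:
carry_out(
  plan=[
    [[0,0,3,0,0,0,6],[0,0,3,0,0,0,12],[0,0,3,0,0,0,24],[0,0,3,0,0,0,24],[0,0,25,0,0,0,24],[0,0,65,0,0,0,24],[0,0,115,0,0,0,40],[0,0,165,0,0,0,60],[0,0,200,0,0,-0.15,80],[0,0,200,0,0,-0.3,80],[0,0,200,0,0,-0.45,80],[0,0,200,0,0,-0.6,80]],
  ],
)

```text
t: 38.7
tcp_pos: [464.2, -3.7, 262.6]
tool_rot: [[0.555, 0.832, 0.002], [0.832, -0.555, -0.0], [0.001, 0.002, -1.0]]
wrist_force: [0.2, 0.0, 0.2]
width: 79.9
```

Call:
carry_out(
  plan=[
    [[0,-50,0,0,0,-0.15,82],[20,-90,0,0,0,-0.3,82],[40,-130,0,0,0,-0.45,82],[60,-170,0,0,0,-0.6,82],[80,-210,0,0,0,-0.75,82],[80,-237,0,0,0,-0.9,82],[80,-237,0,0,0,-0.97,82],[80,-237,0,0,0,-0.97,82],[80,-237,0,0,0,-0.97,82]],
  ],
)

```text
t: 39.6
tcp_pos: [543.7, -240.4, 261.8]
tool_rot: [[1.0, 0.021, 0.0], [0.021, -1.0, 0.0], [0.0, -0.0, -1.0]]
wrist_force: [0.8, 0.5, 0.0]
width: 81.7
```

```bash
python3 - <<'E'
from h import *
o=bot.get_obs(); print(o['t'],o['tcp_pos'],o['tool_rot'],o['wrist_force'])
for n in ('scene','side'):
    f=grab(n); w=cloud(f); z=w[...,2]; save(f['frame'],n+'8.png')
    m=(w[...,0]>510)&(w[...,0]<640)&(abs(w[...,1])<85)&(z>70)&(z<110)
    if m.sum()>50:
        A=np.c_[w[m][:,:2],np.ones(m.sum())]; print(n,m.sum(),np.linalg.lstsq(A,w[m][:,2],rcond=None)[0],w[m].mean(0))
E
```

```text
39.6 [ 543.73858668 -240.43828017  261.79245592] [[ 9.99782335e-01  2.08610118e-02  3.18380747e-04]
 [ 2.08609609e-02 -9.99782373e-01  1.62336649e-04]
 [ 3.21697966e-04 -1.55659586e-04 -9.99999936e-01]] [0.83737243 0.52899321 0.01787138]
scene 1683 [8.28829292e-04 1.45012762e-03 8.21888162e+01] [576.45445233   3.074358    82.6710567 ]
side 2040 [-3.24384098e-03 -1.25411962e-04  8.50734035e+01] [574.47534291   4.28098674  83.20935995]
```

View pics/scene8.png

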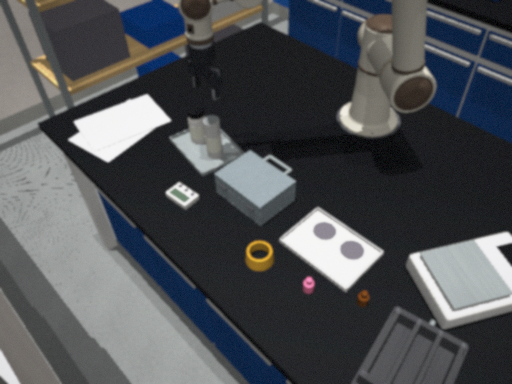

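Call:
carry_out(
  plan=[
    [[-0.5,-1,-45,0,0,0,82],[-0.5,-1,-85,0,0,0,82],[-0.5,-1,-115,0,0,0,82],[-0.5,-1,-135,0,0,0,82],[-0.5,-1,-146,0,0,0,82],[-0.5,-1,-147,0,0,0,72],[-0.5,-1,-147,0,0,0,62],[-0.5,-1,-147,0,0,0,56],[-0.5,-1,-147,0,0,0,50],[-0.5,-1,-147,0,0,0,43],[-0.5,-1,-147,0,0,0,43],[-0.5,-1,-147,0,0,0,43]],
  ],
  grip_force=50,
)

```text
t: 40.9
tcp_pos: [544.1, -241.8, 116.7]
tool_rot: [[1.0, 0.019, 0.003], [0.019, -1.0, -0.001], [0.003, 0.001, -1.0]]
wrist_force: [-0.1, 3.2, 7.3]
width: 50.9
```

Call:
carry_out(
  plan=[
    [[0,0,8,0,0,0,43],[0,0,25,0,0,0,43],[0,0,50,0,0,0,43],[0,0,80,0,0,0,43],[0,0,115,0,0,0,43],[0,15,145,0,0,0,43],[-2,45,150,0,0,0,43],[-4,85,150,0,0,0,43],[-6,125,150,0,0,0,43],[-8,165,150,0,0,0,43],[-10,205,150,0,0,0,43],[-12,245,150,0,0,0,43]],
  ],
)

```text
t: 42.1
tcp_pos: [530.4, 4.7, 264.7]
tool_rot: [[1.0, 0.018, -0.0], [0.018, -1.0, -0.0], [-0.0, 0.0, -1.0]]
wrist_force: [1.1, 1.0, -2.9]
width: 50.9
```

Call:
carry_out(
  plan=[
    [[-2,40,0,0,0,0,43],[-4,80,0,0,0,0,43],[-6,120,0,0,0,0,43],[-7,160,0,0,0,0,43],[-7,200,0,0,0,0,43],[-7,240,0,0,0,0,43],[-7,280,0,0,0,0,43],[-7,310,0,0,0,0,43],[-7,330,-15,0,0,0,43],[-7,341,-40,0,0,0,43],[-7,341,-80,0,0,0,43],[-7,341,-110,0,0,0,43]],
  ],
)

```text
t: 43.3
tcp_pos: [523.0, 344.2, 152.3]
tool_rot: [[1.0, 0.02, -0.002], [0.02, -1.0, -0.001], [-0.002, 0.001, -1.0]]
wrist_force: [-0.6, -0.1, -3.4]
width: 51.1
```

Call:
carry_out(
  plan=[
    [[0,0,-14,0,0,0,43],[0,0,-24,0,0,0,43],[0,0,-29,0,0,0,43],[0,0,-31,0,0,0,43],[0,0,-31,0,0,0,43],[0,0,-31,0,0,0,43]],
  ],
)

```text
t: 43.9
tcp_pos: [524.8, 344.6, 125.1]
tool_rot: [[1.0, 0.019, 0.002], [0.019, -1.0, 0.001], [0.002, -0.001, -1.0]]
wrist_force: [0.1, -0.1, -4.9]
width: 51.3
```

Call:
carry_out(
  plan=[
    [[-0.5,0,-3,0,0,0,43],[-0.5,0,-5,0,0,0,43],[-0.5,0,-6,0,0,0,43],[-0.5,0,-7,0,0,0,43],[-0.5,0,-7.5,0,0,0,43],[-0.5,0,-8,0,0,0,43],[-0.5,0,-8.5,0,0,0,43],[-0.5,0,-8.5,0,0,0,43]],
  ],
)

```text
t: 44.7
tcp_pos: [524.3, 344.5, 117.8]
tool_rot: [[1.0, 0.019, 0.002], [0.019, -1.0, 0.0], [0.002, -0.0, -1.0]]
wrist_force: [-3.9, -1.2, 9.4]
width: 51.2
```

Touched down. Release and go to the jar.

Call:
carry_out(
  plan=[
    [[0,0,1,0,0,0,54],[0,0,1,0,0,0,60],[0,0,1,0,0,0,75],[0,0,1,0,0,0,84],[0,0,1,0,0,0,84],[0,0,30,0,0,0,84],[0,0,75,0,0,0,84],[0,0,120,0,0,0,84],[0,-20,150,0,0,0,84],[0,-70,150,0,0,0,84],[0,-120,150,0,0,0,84],[0,-170,150,0,0,0,84]],
  ],
)

```text
t: 45.9
tcp_pos: [523.3, 172.8, 265.5]
tool_rot: [[1.0, 0.02, 0.001], [0.02, -1.0, -0.0], [0.001, 0.0, -1.0]]
wrist_force: [0.8, -1.3, 0.3]
width: 84.4
```

Call:
carry_out(
  plan=[
    [[0,-50,0,0,0,0,84],[0,-100,0,0,0,0,84],[0,-150,0,0,0,0,84],[0,-200,0,0,0,0,84],[0,-250,0,0,0,0,84],[3,-300,0,0,0,0,84],[5,-350,0,0,0,0,84],[6,-400,0,0,0,0,84],[6,-450,0,0,0,0,84],[6,-500,0,0,0,0,84],[6,-516,0,0,0,0,84],[6,-516,0,0,0,0,84]],
  ],
)

```text
t: 47.1
tcp_pos: [528.9, -343.9, 264.7]
tool_rot: [[1.0, 0.015, -0.0], [0.015, -1.0, 0.0], [-0.0, -0.0, -1.0]]
wrist_force: [-0.5, 1.2, 0.3]
width: 83.8
```

Call:
carry_out(
  plan=[
    [[0,0,0,0,0,0,84],[0,0,0,0,0,0,84]],
  ],
)

```text
t: 47.3
tcp_pos: [529.9, -340.0, 265.3]
tool_rot: [[1.0, 0.021, -0.0], [0.021, -1.0, 0.001], [-0.0, -0.001, -1.0]]
wrist_force: [0.3, 0.0, -0.7]
width: 84.1
```

Call:
carry_out(
  plan=[
    [[0,0,-45,0,0,0,84],[0,0,-90,0,0,0,84],[0,0,-120,0,0,0,84],[0,0,-145,0,0,0,84],[0,0,-163,0,0,0,84],[0,0,-174,0,0,0,84],[0,0,-174,0,0,0,84]],
  ],
)

```text
t: 48.0
tcp_pos: [529.0, -339.8, 89.8]
tool_rot: [[1.0, 0.02, -0.002], [0.02, -1.0, 0.002], [-0.002, -0.002, -1.0]]
wrist_force: [-0.5, -0.1, 0.2]
width: 83.9
```

Call:
carry_out(
  plan=[
    [[0.5,-1,1,0,0,0,78],[0.5,-1,1,0,0,0,70],[0.5,-1,1,0,0,0,64],[0.5,-1,1,0,0,0,58],[0.5,-1,1,0,0,0,50],[0.5,-1,1,0,0,0,50],[0.5,-1,1,0,0,0,50],[0.5,-1,1,0,0,0,50]],
  ],
  grip_force=50,
)

```text
t: 48.8
tcp_pos: [531.0, -342.8, 94.1]
tool_rot: [[1.0, 0.019, 0.002], [0.019, -1.0, -0.001], [0.002, 0.001, -1.0]]
wrist_force: [-0.8, 1.7, 6.6]
width: 58.6
```

Call:
carry_out(
  plan=[
    [[0,0,8,0,0,0,50],[0,0,25,0,0,0,50],[0,0,50,0,0,0,50],[0,0,80,0,0,0,50],[0,0,115,0,0,0,50],[0,15,150,0,0,0,50],[0,45,170,0,0,0,50],[0,85,170,0,0,0,50],[0,125,170,0,0,0,50],[0,165,170,0,0,0,50],[0,205,170,0,0,0,50],[0,245,170,0,0,0,50]],
  ],
)

```text
t: 50.0
tcp_pos: [529.6, -96.2, 263.2]
tool_rot: [[1.0, 0.018, 0.001], [0.018, -1.0, -0.0], [0.001, 0.0, -1.0]]
wrist_force: [1.1, 1.2, -4.3]
width: 58.3
```

Call:
carry_out(
  plan=[
    [[0,40,0,0,0,0,50],[0,80,0,0,0,0,50],[0,120,0,0,0,0,50],[0,160,0,0,0,0,50],[0,200,0,0,0,0,50],[0,240,0,0,0,0,50],[0,280,0,0,0,0,50],[0,310,0,0,0,0,50],[0,330,-15,0,0,0,50],[0,344,-40,0,0,0,50],[0,344,-80,0,0,0,50],[0,344,-115,0,0,0,50]],
  ],
)

```text
t: 51.2
tcp_pos: [529.8, 246.8, 146.8]
tool_rot: [[1.0, 0.02, 0.001], [0.02, -1.0, -0.0], [0.001, 0.0, -1.0]]
wrist_force: [0.1, 0.3, -3.7]
width: 58.5
```

Call:
carry_out(
  plan=[
    [[0,0,-20,0,0,0,50],[0,0,-33,0,0,0,50],[0,0,-40,0,0,0,50],[0,0,-42,0,0,0,50],[0,0,-42,0,0,0,50],[0,0,-42,0,0,0,50]],
  ],
)

```text
t: 51.8
tcp_pos: [531.1, 246.5, 106.7]
tool_rot: [[1.0, 0.019, 0.003], [0.019, -1.0, 0.001], [0.003, -0.001, -1.0]]
wrist_force: [0.3, -0.1, -3.4]
width: 58.1
```

```bash
python3 - <<'E'
from h import *
o=bot.get_obs(); print(o['t'],o['tcp_pos'],o['wrist_force'])
E
```

```text
51.8 [531.0561178  246.52115135 106.74576763] [ 0.34354282 -0.05288949 -3.43444954]
```

Call:
carry_out(
  plan=[
    [[-1.5,1,-4,0,0,0,50],[-1.5,1,-7,0,0,0,50],[-1.5,1,-9,0,0,0,50],[-1.5,1,-10,0,0,0,50],[-1.5,1,-11,0,0,0,50],[-1.5,1,-11.5,0,0,0,50],[-1.5,1,-12,0,0,0,50],[-1.5,1,-12.5,0,0,0,50],[-1.5,1,-12.5,0,0,0,50]],
  ],
)

```text
t: 52.7
tcp_pos: [529.3, 247.5, 95.3]
tool_rot: [[1.0, 0.019, 0.001], [0.019, -1.0, -0.0], [0.001, 0.0, -1.0]]
wrist_force: [-5.2, -1.8, 10.8]
width: 58.3
```

Call:
carry_out(
  plan=[
    [[0,0,1,0,0,0,61],[0,0,1,0,0,0,66],[0,0,1,0,0,0,75],[0,0,1,0,0,0,84],[0,0,1,0,0,0,84],[0,0,30,0,0,0,84],[0,0,75,0,0,0,84],[0,0,120,0,0,0,84],[-20,-10,165,0,0,0,84],[-40,-20,210,0,0,0,84],[-60,-24,250,0,0,0,84],[-60,-24,273,0,0,0,84]],
  ],
)

```text
t: 53.9
tcp_pos: [467.8, 223.4, 370.4]
tool_rot: [[1.0, 0.019, 0.006], [0.019, -1.0, 0.001], [0.006, -0.001, -1.0]]
wrist_force: [1.3, 0.3, -0.6]
width: 84.0
```

Call:
carry_out(
  plan=[
    [[0,0,0,0,0,0,84],[0,0,0,0,0,0,84],[0,0,0,0,0,0,84]],
  ],
)

```text
t: 54.2
tcp_pos: [468.1, 223.2, 363.7]
tool_rot: [[1.0, 0.019, -0.003], [0.019, -1.0, -0.001], [-0.003, 0.001, -1.0]]
wrist_force: [0.8, -0.5, -0.1]
width: 84.0
```

```bash
python3 - <<'E'
from h import *
f=grab('wrist'); np.savez('w9.npz',**f); save(f['frame'],'w9.png')
for n in ('w1','w9'):
    f=dict(np.load(n+'.npz')); im=f['frame'].astype(int); w=cloud(f); z=w[...,2]; print(n,(-f['R'].T@f['t']).round(1))
    def circ(name,m,box,zz):
        a=np.zeros(z.shape,np.uint8);x0,x1,y0,y1=box;a[y0:y1,x0:x1]=m[y0:y1,x0:x1]
        c=max(cv2.findContours(a,0,1)[0],key=cv2.contourArea)
        P=np.array([ray(f,u,v,zz)[:2] for u,v in c[:,0]],np.float32); (x,y),r=cv2.minEnclosingCircle(P); e=cv2.fitEllipse(P)
        print(name,round(x,1),round(y,1),'D',round(2*r,1),np.round(e[0],1),np.round(e[1],1))
    circ('jar',im.max(2)<75,(205,268,85,145),134)
    circ('tin',(z>144)&(z<165),(110,200,80,145),152)
    m=((im.min(2)>130)&(z<25)).astype(np.uint8); m[:,:115]=0; m[:,300:]=0; m[160:]=0
    c=max(cv2.findContours(m,0,1)[0],key=cv2.contourArea)
    print('tray',cv2.minAreaRect(np.array([ray(f,u,v,14)[:2] for u,v in c[:,0]],np.float32)))
o=bot.get_obs(); print(o['t'],o['tcp_pos'],o['wrist_force'])
E
```

```text
w1 [543.5 224.8 492.3]
jar 526.7 247.0 D 53.2 [525.9 247.9] [48.2 51.4]
tin 523.9 344.5 D 53.3 [524.1 344.6] [50.3 52. ]
tray ((557.6475830078125, 297.11883544921875), (171.2889404296875, 242.820556640625), 1.800908088684082)
w9 [542.7 223.7 487.5]
jar 528.2 246.6 D 53.3 [526.7 247.3] [47.3 52.3]
tin 520.2 343.6 D 53.4 [520.6 343.9] [50.2 52.1]
tray ((557.5344848632812, 298.26007080078125), (171.3754119873047, 245.3359375), 1.7490298748016357)
54.25 [468.05841465 223.17284104 363.61205152] [-0.35013196 -0.94079133 -0.03088443]
```

View pics/w9.png

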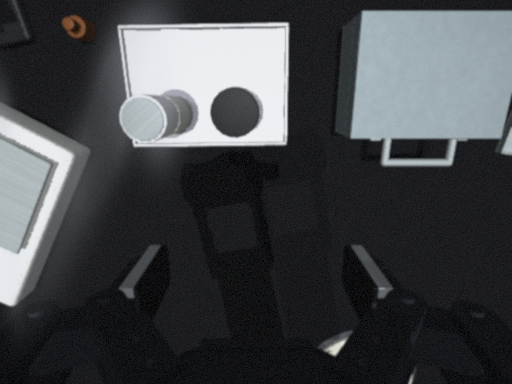

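```bash
python3 -c "
from station import bot
print(bot.sign_off())"
```

```text
the job is handed in; nothing more can be done
None
```

I moved the jar and the tin to the stainless tray and opened the case. Then I stood the large steel weight in the wide recess and the small one in the narrow recess, shut the lid, and put the jar and tin back in the sample tray. I handed the job in at about 54 s.

**Last checks**
- **Weights:** the wrist picture before closing showed both upright in their own recesses. Each touched down at the height worked out for its recess bottom.
- **Lid:** it is flat, with its top at about 83 mm and no measurable slope, so it is shut. It closed gently until the last push onto its stop, where the wrist force reached about 30 N upwards and 20 N sideways. I eased that off before letting go.
- **Jar:** it is upright and 1–2 mm from where it stood.
- **Tin:** it is upright but about 3.5 mm nearer the robot than at the start. I left it there rather than grip it again.
- **Timer, mould ring and look-alikes:** I never touched the timer, the mould ring or the brown and pink look-alikes. They looked unmoved in the pictures, but I did not measure them.

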